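Roll the veneer strip of the jar shelf flush

TASK

The five teak veneer pieces let into the front plank of the jar shelf still stand proud on their adhesive tape. Take the press roller from its rest and roll along the strip, from the piece at the gate end to the piece at the other end, with a firm, steady pressure of about 15 N (under 10 N the tape does not take, over 25 N it is crushed), so that every piece is rolled down flush; do not press on the shelf with the hand itself. Then set the roller upright back in its rest, and leave the jars and everything else where they are.

Things in the scene. Friction and masses are not known exactly. Their poses are not given: they have to be found in the camera images.
- roller: press roller, 112 mm tall, about 0.3 kg, at the start upright in its rest: rubber-tyred wheel, 44 mm diameter, 34 mm wide, in a steel yoke (52 mm along the axle, 40 mm across; legs end 12 mm above the wheel's lowest point, yoke top at 54 mm) with a pale wooden palm grip on top. Origin: lowest point of the wheel; x along the axle, y the rolling direction, z up; a half turn about z looks the same
- roller_grip (a point): middle of the roller's wooden palm grip, straight above the roller's origin by 88 mm; axes as the roller. The grip is 28 mm thick along x, 60 mm long along y, and spans 64 to 112 mm above the wheel's lowest point
- roller_wheel (a joint): turning angle of the roller's wheel about its axle (rad), free turning
- rest: brown teak rest of the roller, 96 x 70 mm, fixed, left or right of the shelf. The yoke's legs stand on two ledges 25 mm above the worktop inside lips 7 mm higher, with 3 mm play each way; the wheel hangs free between. Origin: centre of the underside; x, y as the parked roller's (or half a turn from it). The parked roller's origin is 13 mm straight above it
- shelf: low teak jar shelf, 440 mm long (its y), fixed. Origin: on the worktop under the middle of the veneer strip; x to the rear, z up. Front plank (x -49 to 49 mm) with the strip; behind it (x 57 to 188 mm) jars inside a wooden rail, 120 mm above the worktop. The rail's swinging gate is at the -y end: the gate end
- strip_mid (a point): middle of the strip at nominal plank level, 60 mm above the worktop, axes as the shelf. The reclaimed plank is packed up on shims and uneven: with the strip it really lies up to 5 mm higher or lower than this, and either end rises or falls by up to 28 mm per metre from the middle (2.5 mm at the outer pieces). Neither is measured: find the height by feel
- slat0 (a joint): veneer piece 0 (0 at the gate end, 4 farthest from it): teak, 48 mm (shelf x) by 42 mm (shelf y), pale, centre at shelf x = 0, y = -88 mm. Value: how far it is pressed in (m): 0 = 4 mm proud, 0.004 = bedded flush. Its tape yields slowly above about 5 N (0.3 N more per mm/s); it stays where pressed to; once home it is as hard as the plank
- slat1 (a joint): veneer piece 1 (0 at the gate end, 4 farthest from it): teak, 48 mm (shelf x) by 42 mm (shelf y), pale, centre at shelf x = 0, y = -44 mm. Value: how far it is pressed in (m): 0 = 4 mm proud, 0.004 = bedded flush. Its tape yields slowly above about 5 N (0.3 N more per mm/s); it stays where pressed to; once home it is as hard as the plank
- slat2 (a joint): veneer piece 2 (0 at the gate end, 4 farthest from it): teak, 48 mm (shelf x) by 42 mm (shelf y), pale, centre at shelf x = 0, y = 0 mm. Value: how far it is pressed in (m): 0 = 4 mm proud, 0.004 = bedded flush. Its tape yields slowly above about 5 N (0.3 N more per mm/s); it stays where pressed to; once home it is as hard as the plank
- slat3 (a joint): veneer piece 3 (0 at the gate end, 4 farthest from it): teak, 48 mm (shelf x) by 42 mm (shelf y), pale, centre at shelf x = 0, y = 44 mm. Value: how far it is pressed in (m): 0 = 4 mm proud, 0.004 = bedded flush. Its tape yields slowly above about 5 N (0.3 N more per mm/s); it stays where pressed to; once home it is as hard as the plank
- slat4 (a joint): veneer piece 4 (0 at the gate end, 4 farthest from it): teak, 48 mm (shelf x) by 42 mm (shelf y), pale, centre at shelf x = 0, y = 88 mm. Value: how far it is pressed in (m): 0 = 4 mm proud, 0.004 = bedded flush. Its tape yields slowly above about 5 N (0.3 N more per mm/s); it stays where pressed to; once home it is as hard as the plank
- jar_a: bystander: short clear glass jar with a cork lid, 62 mm across and 72 mm tall, standing inside the rail; origin at the centre of its underside
- jar_b: bystander: short clear glass jar with a cork lid, 62 mm across and 72 mm tall, standing inside the rail; origin at the centre of its underside
- jar_c: bystander: short clear glass jar with a cork lid, 62 mm across and 72 mm tall, standing inside the rail; origin at the centre of its underside
- egg_timer: bystander: white porcelain egg timer, 55 mm across and 61 mm tall, inside the rail; origin at the centre of its underside
- cookie_cutter: bystander: star-shaped tin cookie cutter, 60 mm across and 22 mm tall, inside the rail; origin at the centre of its underside
- bowl: bystander: white bowl 100 mm across, 45 mm tall, at the other side of the shelf from the rest; origin at the centre of its underside
- tape_roll: bystander: roll of paper tape lying flat, 84 mm across, 24 mm tall; origin at the centre of its underside
- brush: bystander: flat brush lying on the worktop; origin at its middle, on the underside

How it is judged:
On the way, in this order (a step that is already met when the one before it is completed fails the run):
1. the roller rolls over piece 0 with at least 10 N and leaves it bedded (within 1.5 mm of home) (y of roller in the frame of shelf between -0.102 and -0.074 m and x of roller in the frame of shelf between -0.012 and 0.012 m and contact force between roller and shelf above 10 N and value of joint slat0 above 0.0025 m and (velocity of joint roller_wheel above 0.15 rad/s or velocity of joint roller_wheel below -0.15 rad/s)), for 0.1 s.
2. the roller rolls over piece 1 with at least 10 N and leaves it bedded (within 1.5 mm of home) (y of roller in the frame of shelf between -0.058 and -0.03 m and x of roller in the frame of shelf between -0.012 and 0.012 m and contact force between roller and shelf above 10 N and value of joint slat1 above 0.0025 m and (velocity of joint roller_wheel above 0.15 rad/s or velocity of joint roller_wheel below -0.15 rad/s)), for 0.1 s.
3. the roller rolls over piece 2 with at least 10 N and leaves it bedded (within 1.5 mm of home) (y of roller in the frame of shelf between -0.014 and 0.014 m and x of roller in the frame of shelf between -0.012 and 0.012 m and contact force between roller and shelf above 10 N and value of joint slat2 above 0.0025 m and (velocity of joint roller_wheel above 0.15 rad/s or velocity of joint roller_wheel below -0.15 rad/s)), for 0.1 s.
4. the roller rolls over piece 3 with at least 10 N and leaves it bedded (within 1.5 mm of home) (y of roller in the frame of shelf between 0.03 and 0.058 m and x of roller in the frame of shelf between -0.012 and 0.012 m and contact force between roller and shelf above 10 N and value of joint slat3 above 0.0025 m and (velocity of joint roller_wheel above 0.15 rad/s or velocity of joint roller_wheel below -0.15 rad/s)), for 0.1 s.
5. the roller rolls over piece 4 with at least 10 N and leaves it bedded (within 1.5 mm of home) (y of roller in the frame of shelf between 0.074 and 0.102 m and x of roller in the frame of shelf between -0.012 and 0.012 m and contact force between roller and shelf above 10 N and value of joint slat4 above 0.0025 m and (velocity of joint roller_wheel above 0.15 rad/s or velocity of joint roller_wheel below -0.15 rad/s)), for 0.1 s.
At the end, for the whole second after the job is handed in: All five veneer pieces are pressed in by more than 2.5 mm of their 4 mm (within 1.5 mm of flush); the roller is released, at rest, upright within 0.12 rad in its rest: its origin within 8 mm sideways of the rest's and 9 to 17 mm above it (value of joint each of slat0, slat1, slat2, slat3, slat4 above 0.0025 m and horizontal distance between roller and rest below 0.008 m and z of roller in the frame of rest between 0.009 and 0.017 m and angle between roller's own z axis and vertical below 0.12 rad and linear speed of roller below 0.02 m/s); the robot touches nothing.
It fails at once if the roller presses on the shelf or strip with more than 25 N (the tape is crushed) (contact force between roller and shelf above 25 N).
It fails at once if the hand or arm itself presses on the shelf or the strip (more than 2 N) (contact force between any of the fingers, the arm and shelf above 2 N).
It fails at once if a jar, the egg timer, cookie cutter, bowl, tape roll or brush is shifted by more than 15 mm (distance of any of jar_a, jar_b, jar_c, egg_timer, cookie_cutter, bowl, tape_roll, brush from where it was at the start of the episode above 0.015 m).
It also fails if it takes over 72 s, if anything falls off the work surface, if the arm or the gripper's body presses on something with over 40 N, if the wrist force passes 120 N, or if a joint passes its speed limit or range.

ROBOT

A 7-joint arm with a two-finger parallel gripper is mounted at the origin on the work surface. World frame = base frame: x ahead of the robot, y to its left, z up, the work surface at z = 0. Lengths are in m, angles in rad, forces in N, time in s.
With the tool pointing down it reaches from about 0.425 to 0.825 m from the base axis. Payload 3.6 kg.
Tool frame: the origin (TCP) lies at the centre of the arm's flange, where the gripper is bolted on; the fingertips stand 173 mm ahead of it and the grasp point (between the pads) lies 155 mm ahead of it (bot.grip_point_offset is the distance from the TCP to the grasp point, in m); y points along the fingers, x is the direction in which the jaws open and shut, and the axes are right-handed (so a half turn about y gives the same grasp; the last joint's range is limited). The gripper opens to 85 mm and grips with 20 to 120 N. Pads are 22 mm wide; open, the fingers measure 114 mm over their backs; the gripper's body (76 mm by 85 mm) begins 54 mm behind the grasp point. The pads swing forward as they close: fully open they stand 13 mm farther back than shut.
Start: joints at [1.302, 0.615, -0.013, 1.423, 0.008, 1.103, -0.04], TCP at [0.156, -0.631, 0.405] pointing down, gripper open.
Joint ranges: [-3.12, 3.12], [-0.3, 2.06], [-1.34, 1.32], [0.26, 2.42], [-1.36, 4.5], [0.01, 1.98], [-2.84, 2.84]. Speed limits (rad/s): [2.79, 2.79, 3.14, 3.14, 3.14, 3.14, 3.14].

INTERFACE

Orientations are given as a rotation vector (axis times angle).
In Python, from rig import bot gives the robot as it stands. The module is installed in compiled form; this text tells all that it offers.
- The arm moves only by the tool jog_arm, never from a script. Its argument "plan" is a list of rows, each a list of 5 numbers: the shift along the world's x, y, z in cm, then the turn about the world's z in degrees, then the closure, from 0 (fully open) to 1 (shut). A call has 1 to 20 rows; each row shifts and turns the commanded pose from where the row before left it; what a row does not reach is not made up. A row lasts 1/12 s, in which the tool goes at most 41.7 mm and 7.16 degrees, less where a joint would pass 70% of its speed; a pose out of reach is approached as far as the arm can. A call with a gripper value outside its range is refused whole. The fingers move at their own pace and stop on an object; "squeeze" is the grip in N (left out, the last holds). Time passes only in rows, so rows that do not move let the fingers close. It gives the time, the measured TCP pose, the force and the opening at its end, in the units of the state.
- bot.sense(): the state, without advancing time (a new reading comes with each control period).
- bot.camera(name): name is "side" or "top" or "wrist"; returns the picture (420x560x3 uint8, blue, green, red); there is no depth.
- bot.camera_params(name): a dict with "fx", "fy", "cx", "cy" (pixels), "rvec" (rotation vector, rad) and "tvec" (3), from world to camera coordinates, as OpenCV has them; the wrist camera has in their place "tool_from_camera" (4x4, takes a point from camera to tool coordinates, whose origin is the TCP and whose axes are the tool frame's). Camera axes: x right, y down, z forward; pixel columns grow to the right and rows downward; lengths in m; the calibration is good to about 2 mm. The wrist camera is an equidistant fisheye: a pixel r from the principal point sees the ray r / f radians off the axis. A picture is of the moment at which its call begins: read the wrist's pose just before it. camera_params takes no time and is no camera call.
- bot.close_job(): hands the job in, once; it reports no verdict.
Trained networks look in the newest picture that a camera, given by its name, has taken for a name from the list of things; names that differ only in an ending like _2 or _b are one class to them, and where a whole thing is asked for, a point or a joint stands for the part that bears it (a point fixed in the world has none). Each returns a list of dicts, best first, with "score" (0 to 1); they miss things now and then, are a little off and sometimes report something else, mostly with a low value. They report only what shows in the picture. A call takes as long as a camera call.
- bot.recognise(camera, label): "bbox" ([left, top, right, bottom] in pixels, round what is visible of it).
- bot.cut_out(camera, label): "region" (420x560 bool, what is visible of it) and "bbox" ([left, top, right, bottom] in pixels, round what is visible of it).
The state is a dict: "time_s": time; "qpos": joint angles; "qd": joint speeds; "joint_efforts": joint torques, N m; "ee_pos": TCP position; "tcp_rot": TCP orientation; "force": force on the tool from outside, world axes, zero at the start; "wrist_torque": the same for the moment, N m; "opening": finger opening in m.
Only numpy, scipy, OpenCV 4.12 (cv2) and the standard library are available. Lean on these libraries where they do the work, as an engineer would, in place of code of your own. Each camera call takes 0.05 s, during which the arm holds its last target.

## Working session

There is one attempt and no reset: what is moved stays moved. The work goes in short steps, Python scripts to look and compute and a tool call to move; the robot and the scene stay as the last step left them, time stands still between calls to the robot, and variables do not carry over. Pictures are saved under pics/ and viewed, and the job is handed in when it is done.

Besides the shell and the picture viewer there is one more tool, called in YAML: its name, and indented under it one key for each argument. jog_arm: Moves the arm, as the interface text tells. Its arguments: {"type":"object","properties":{"plan":{"type":"array","items":{"type":"array","items":{"type":"number"}}},"squeeze":{"type":"number"}},"required":["plan"]}

```bash
mkdir -p pics; python3 - <<'E'
from rig import bot
import cv2
s=bot.sense(); print({k:s[k] for k in s})
for n in("top","side","wrist"):
    cv2.imwrite(f"pics/{n}0.png",bot.camera(n)); print(n,bot.camera_params(n))
print(bot.grip_point_offset)
for l in ("roller","rest","shelf","slat0","bowl"):
    for n in("top","side"):
        print(l,n,[(r['score'],r['bbox']) for r in bot.recognise(n,l)][:5])
E
```

```text
{'time_s': 0.0, 'qpos': array([ 1.30150271,  0.61591531, -0.01261748,  1.42493749,  0.00811077,
        1.10339356, -0.04040212]), 'qd': array([-2.31350806e-04,  2.04879572e-04, -4.12808391e-05,  6.31704270e-04,
        1.50862007e-03, -9.89601229e-05, -8.95435348e-04]), 'joint_efforts': array([ 1.48738236e-03, -4.69209766e+01,  2.58823615e-01, -1.71031344e+01,
        9.76636831e-03,  9.66389605e-03, -2.33270248e-05]), 'ee_pos': array([ 0.15620496, -0.63061256,  0.40352731]), 'tcp_rot': array([-1.31272793,  1.02994011, -1.02647111]), 'force': array([ 1.06388012,  0.17748166, -0.87316015]), 'wrist_torque': array([-0.04995486,  0.02642499, -0.02892965]), 'opening': 0.08551362619016674}
top {'fx': 392.57558467031697, 'fy': 392.57558467031697, 'cx': 283.68462711702165, 'cy': 212.67042665156566, 'rvec': array([ 2.16268812, -2.13530735,  0.15069524]), 'tvec': array([-0.00674588,  0.57019577,  1.00059844])}
side {'fx': 401.2515469500029, 'fy': 401.2515469500029, 'cx': 281.1415159474748, 'cy': 218.70624953109092, 'rvec': array([ 0.86627008, -2.53359988,  1.06719583]), 'tvec': array([0.47063
[... 680 characters left out ...]
153.8, 263.5])]
rest side [(0.72, [190.6, 150.7, 363.8, 290.1]), (0.64, [204.8, 344.5, 254.6, 379.7])]
shelf top [(0.79, [194.2, 136.4, 392.5, 259.1])]
shelf side [(0.85, [190.7, 149.1, 365.2, 287.4])]
slat0 top [(0.83, [290.4, 220.1, 309.7, 237.8]), (0.83, [238.8, 207.7, 260.1, 227.5]), (0.8, [312.4, 217.2, 327.0, 242.2]), (0.64, [255.7, 210.5, 278.4, 227.5])]
slat0 side [(0.63, [295.3, 211.2, 320.7, 226.6]), (0.54, [263.3, 232.1, 286.4, 251.2]), (0.52, [276.5, 224.1, 297.8, 244.6]), (0.48, [311.5, 204.3, 331.5, 218.4]), (0.47, [285.6, 219.4, 309.7, 236.6])]
bowl top [(0.77, [401.9, 247.2, 439.3, 285.3]), (0.33, [253.8, 209.0, 279.4, 227.8])]
bowl side [(0.56, [377.4, 169.5, 410.6, 194.4])]
```

View pics/top0.png

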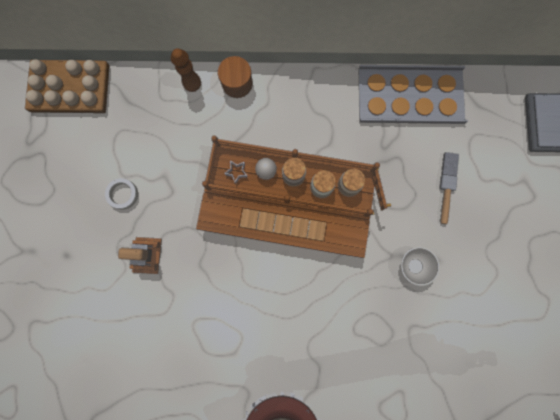

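View pics/side0.png

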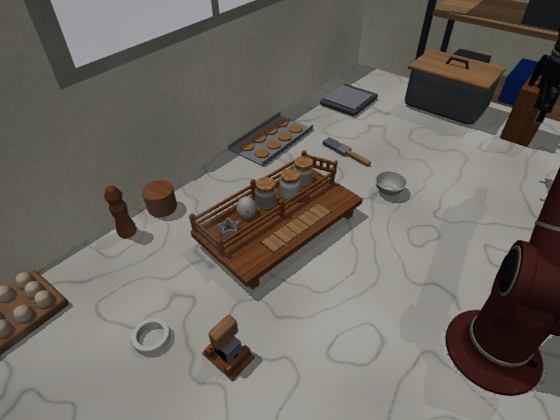

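View pics/wrist0.png

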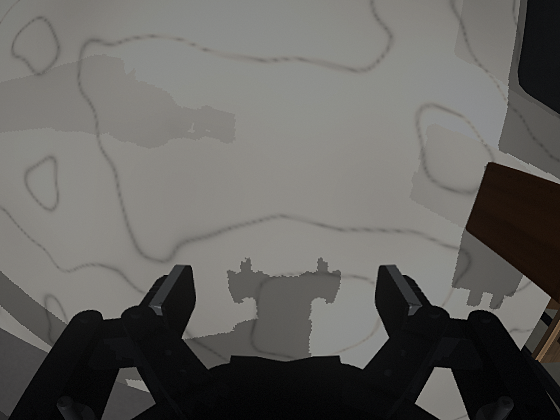

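```bash
python3 - <<'E'
from rig import bot
from scipy.spatial.transform import Rotation as R
import cv2,numpy as np
print(R.from_rotvec(bot.sense()['tcp_rot']).as_matrix())
for n in("top","side"):
    p=bot.camera_params(n); M=cv2.Rodrigues(p['rvec'])[0]; print(n,-M.T@p['tvec'],M)
E
```

```text
[[ 2.40467610e-01  5.30022365e-05  9.70657162e-01]
 [-9.70657163e-01 -6.48841420e-07  2.40467611e-01]
 [ 1.33751238e-05 -9.99999999e-01  5.12909752e-05]]
top [ 4.25249127e-01 -1.76835010e-04  1.07029393e+00] [[ 1.26632135e-02 -9.99919206e-01  1.10627689e-03]
 [-9.90163624e-01 -1.26938245e-02 -1.39337234e-01]
 [ 1.39340019e-01  6.69062004e-04 -9.90244370e-01]]
side [0.09913652 0.62997355 0.83617352] [[-0.78898252 -0.61438205 -0.00642454]
 [-0.42462508  0.55279651 -0.71701434]
 [ 0.4440722  -0.56298377 -0.69702881]]
```

```bash
cat > h.py <<'E'
from rig import bot
import cv2,numpy as np
from scipy.spatial.transform import Rotation as R
def ray(n,uv,s=None):
    p=bot.camera_params(n); u,v=uv
    if n=='wrist':
        d=np.array([u-p['cx'],v-p['cy']]);r=np.hypot(*d)+1e-9;t=r/p['fx']
        dc=np.array([*(d/r*np.sin(t)),np.cos(t)]);T=p['tool_from_camera']
        s=s or bot.sense();Rt=R.from_rotvec(s['tcp_rot']).as_matrix()
        return Rt@T[:3,3]+s['ee_pos'],Rt@T[:3,:3]@dc
    M=cv2.Rodrigues(p['rvec'])[0]
    return -M.T@p['tvec'],M.T@np.array([(u-p['cx'])/p['fx'],(v-p['cy'])/p['fy'],1])
def onz(n,uv,z,s=None):
    o,d=ray(n,uv,s);return o+d*(z-o[2])/d[2]
def proj(n,P,s=None):
    P=np.atleast_2d(P);p=bot.camera_params(n)
    if n=='wrist':
        T=p['tool_from_camera'];s=s or bot.sense();Rt=R.from_rotvec(s['tcp_rot']).as_matrix()
        c=((P-s['ee_pos'])@Rt-T[:3,3])@T[:3,:3]
        rr=np.hypot(c[:,0],c[:,1])+1e-12;t=np.arctan2(rr,c[:,2])
        return np.c_[p['cx']+p['fx']*t*c[:,0]/rr,p['cy']+p['fx']*t*c[:,1]/rr]
    return cv2.projectPoints(P.astype(float),p['rvec'],p['tvec'],np.array([[p['fx'],0,p['cx']],[0,p['fy'],p['cy']],[0,0,1.]]),None)[0][:,0]
E
python3 - <<'E'
from h import *
for n in ('top','side'):
    bot.camera(n)
    u=np.zeros((420,560),bool)
    for r in bot.cut_out(n,'slat0'):
        m=r['region']; c=np.argwhere(m).mean(0)[::-1]
        print(n,r['score'],m.sum(),c,onz(n,c,0.063).round(4))
        if r['score']>.45:u|=m
    for l,z in(('roller',.05),('rest',0.015),('roller_grip',.101)):
      for r in bot.cut_out(n,l):
        m=r['region']; c=np.argwhere(m).mean(0)[::-1]
        print(n,l,round(r['score'],2),m.sum(),c,cv2.minAreaRect(np.argwhere(m)[:,::-1].astype(np.float32)),onz(n,c,z).round(4))
im=cv2.imread('pics/top0.png')
cv2.imwrite('pics/c1.png',np.hstack([cv2.resize(im[195:255,225:345],None,fx=4,fy=4,interpolation=cv2.INTER_CUBIC),cv2.resize(im[225:285,105:175],None,fx=4,fy=4,interpolation=cv2.INTER_CUBIC)]))
E
```

```text
top 0.77 284 [299.25352113 226.88380282] [ 0.5305 -0.0401  0.063 ]
top 0.7 264 [316.14393939 229.25757576] [ 0.5249 -0.0837  0.063 ]
top 0.67 299 [282.37123746 224.11371237] [0.5371 0.0035 0.063 ]
top 0.62 280 [265.8        221.02142857] [0.5446 0.0464 0.063 ]
top roller 0.8 569 [136.49384886 253.91915641] ((134.5, 254.5), (21.0, 33.0), 90.0) [0.4563 0.3796 0.05  ]
top rest 0.59 559 [149.00178891 254.96243292] ((145.3123321533203, 254.5328826904297), (28.055522918701172, 35.74985122680664), 6.009006023406982) [0.455  0.3591 0.015 ]
top roller_grip 0.87 554 [135.55415162 254.25270758] ((134.5, 254.5), (21.0, 33.0), 90.0) [0.4539 0.3629 0.101 ]
side 0.77 228 [273.04824561 242.79824561] [0.5531 0.0893 0.063 ]
side 0.63 188 [286.06914894 233.94148936] [0.5456 0.0434 0.063 ]
side 0.55 213 [297.90610329 226.14553991] [0.5379 0.0006 0.063 ]
side 0.54 194 [320.1185567  210.66494845] [ 0.5245 -0.0871  0.063 ]
side 0.52 172 [308.81395349 217.87209302] [ 0.533  -0.0438  0.063 ]
side rest 0.94 766 [230.04308094 361.03785901] ((228.85972595214844, 353.5542907714844), (42.781986236572266, 35.584388732910156), 42.273685455322266) [0.4394 0.3806 0.015 ]
side roller_grip 0.9 1023 [225.83577713 338.53861193] ((228.25, 338.25), (36.06245040893555, 36.769554138183594), 45.0) [0.4432 0.377  0.101 ]
side roller_grip 0.48 590 [390.76779661 182.23389831] ((390.50006103515625, 181.50001525878906), (28.284271240234375, 25.45584487915039), 45.0) [ 0.4091 -0.2763  0.101 ]
```

View pics/c1.png

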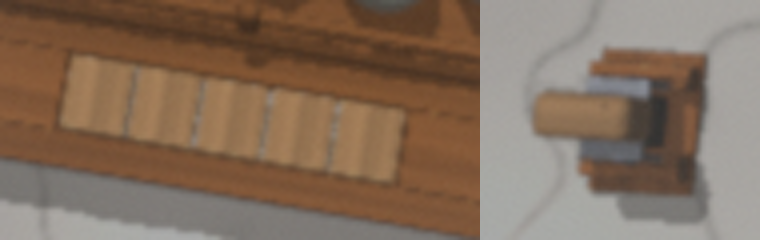

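jog_arm:
  plan:
    - [3.05,2.26,0,2.4,0]
    - [3.05,2.26,0,2.4,0]
    - [3.05,2.26,0,2.4,0]
    - [3.05,2.26,0,2.4,0]
    - [3.05,2.26,0,2.4,0]
    - [3.05,2.26,0,2.4,0]
    - [3.05,2.26,0,2.4,0]
    - [3.05,2.26,0,2.4,0]
    - [1.43,3.57,0,2.4,0]
    - [1.43,3.57,0,2.4,0]
    - [1.43,3.57,0,2.4,0]
    - [1.43,3.57,0,2.4,0]
    - [1.43,3.57,0,2.4,0]
    - [1.43,3.57,0,2.4,0]
    - [1.43,3.57,0,2.4,0]

```text
time_s: 2.4
ee_pos: [0.5008, -0.1985, 0.405]
tcp_rot: [-1.501, 0.545, -0.547]
force: [0.4, -0.8, 0.0]
opening: 0.0852
```

jog_arm:
  plan:
    - [0.25,3.75,0,2.4,0]
    - [0.25,3.75,0,2.4,0]
    - [0.25,3.75,0,2.4,0]
    - [0.25,3.75,0,2.4,0]
    - [0.25,3.75,0,2.4,0]
    - [0.25,3.75,0,2.4,0]
    - [0.25,3.75,0,2.4,0]
    - [0.25,3.75,0,2.4,0]
    - [-0.93,3.86,0,2.4,0]
    - [-0.93,3.86,0,2.4,0]
    - [-0.93,3.86,0,2.4,0]
    - [-0.93,3.86,0,2.4,0]
    - [-0.93,3.86,0,2.4,0]
    - [-0.93,3.86,0,2.4,0]
    - [-0.93,3.86,0,2.4,0]
    - [0,0,0,0,0]
    - [0,0,0,0,0]

```text
time_s: 3.82
ee_pos: [0.4535, 0.3729, 0.4047]
tcp_rot: [-1.568, 0.052, -0.051]
force: [0.6, -0.8, -0.6]
opening: 0.0852
```

```bash
python3 - <<'E'
from h import *
s=bot.sense();im=bot.camera('wrist');cv2.imwrite('pics/w1.png',im)
print(s['time_s'],s['ee_pos'],R.from_rotvec(s['tcp_rot']).as_matrix(),s['qpos'],s['force'])
for l in ('roller','rest','roller_grip'):
    for r in bot.cut_out('wrist',l):
        m=r['region']; c=np.argwhere(m).mean(0)[::-1]
        print(l,r['score'],r['bbox'],c,cv2.minAreaRect(np.argwhere(m)[:,::-1].astype(np.float32)))
E
```

```text
3.8167 [0.45347274 0.37287453 0.4047201 ] [[ 9.97865118e-01 -8.81338922e-04  6.53025996e-02]
 [-6.53009738e-02  1.76223315e-03  9.97864058e-01]
 [-9.94534839e-04 -9.99998059e-01  1.70091870e-03]] [-0.4433508   0.54943859 -0.45322666  1.60479973  0.2648888   1.04830738
 -1.03675876] [ 0.55467409 -0.80484701 -0.59682592]
roller 0.79 [259.6, 162.8, 317.0, 244.1] [287.15744303 201.43592779] ((287.0, 205.5), (77.0, 54.0), 90.0)
rest 0.69 [238.8, 152.5, 330.3, 217.4] [287.3447262  175.47739802] ((287.50323486328125, 184.18417358398438), (64.69180297851562, 84.07478332519531), 88.99491119384766)
rest 0.48 [339.3, 300.5, 526.8, 420.0] [410.47214419 334.04400749] ((432.3891906738281, 359.1807556152344), (186.8997039794922, 119.29856872558594), 0.39243072271347046)
rest 0.27 [257.2, 170.9, 317.0, 243.4] [287.26731767 201.60451633] ((288.097900390625, 205.6152801513672), (76.01203155517578, 54.44554901123047), 86.53176879882812)
roller_grip 0.79 [257.6, 166.2, 317.2, 245.2] [287.11367621 201.5075979 ] ((287.0, 206.0), (78.0, 54.0), 90.0)
```

View pics/w1.png

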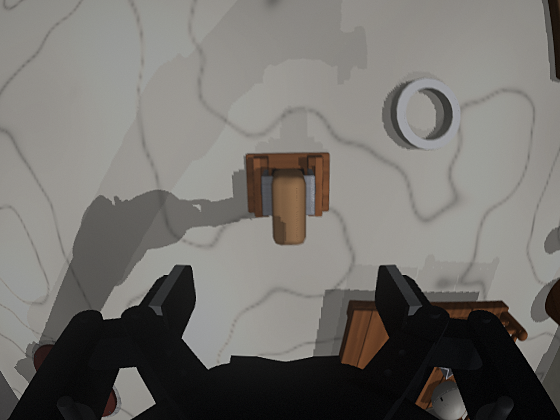

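```bash
python3 - <<'E'
from h import *
s=bot.sense()
for uv,z in [((289,245),.118),((289,170),.12),((273,200),.118),((305,200),.118),((273,235),.118),((305.5,235),.118),((247,154),.02),((330,153),.02),((246,216),.03),((329,216),.03)]:
    print(uv,z,onz('wrist',uv,z,s).round(4))
# model projection
def model(x,y,yaw):
    c,si=np.cos(yaw),np.sin(yaw);Rz=np.array([[c,-si,0],[si,c,0],[0,0,1]])
    g=np.array([[a,b,zz] for zz in(.077,.125) for a,b in((-.014,-.03),(.014,-.03),(.014,.03),(-.014,.03))])
    r=np.array([[a,b,zz] for zz in(0,.032) for a,b in((-.048,-.035),(.048,-.035),(.048,.035),(-.048,.035))])
    return g@Rz.T+[x,y,0],r@Rz.T+[x,y,0]
im=cv2.imread('pics/w1.png');imt=cv2.imread('pics/top0.png')
import sys
big=cv2.resize(im,None,fx=5,fy=5,interpolation=cv2.INTER_CUBIC);bt=cv2.resize(imt,None,fx=5,fy=5,interpolation=cv2.INTER_CUBIC)
for P,col in zip(model(.4555,.372,np.radians(-3.7)),((0,255,0),(255,255,0))):
    for B,n in((big,'wrist'),(bt,'top')):
        q=proj(n,P,s)
        q=((q+.5)*5).astype(int)
        for k in(0,4): cv2.polylines(B,[q[k:k+4]],True,col,1)
cv2.imwrite('pics/o1.png',cv2.resize(np.hstack([big[140*5:255*5,235*5:340*5],bt[225*5:285*5,105*5:175*5].repeat(1,0)[:300].copy() if 0 else cv2.copyMakeBorder(bt[225*5:285*5,105*5:175*5],0,275,0,0,cv2.BORDER_CONSTANT)]),None,fx=.85,fy=.85))
E
```

```text
(289, 245) 0.118 [0.4569 0.3325 0.118 ]
(289, 170) 0.12 [0.4615 0.3976 0.12  ]
(273, 200) 0.118 [0.4466 0.3734 0.118 ]
(305, 200) 0.118 [0.4728 0.3714 0.118 ]
(273, 235) 0.118 [0.444  0.3428 0.118 ]
(305.5, 235) 0.118 [0.4715 0.3407 0.118 ]
(247, 154) 0.02 [0.4169 0.4013 0.02  ]
(330, 153) 0.02 [0.5079 0.3957 0.02  ]
(246, 216) 0.03 [0.4098 0.3333 0.03  ]
(329, 216) 0.03 [0.5026 0.3263 0.03  ]
```

View pics/o1.png

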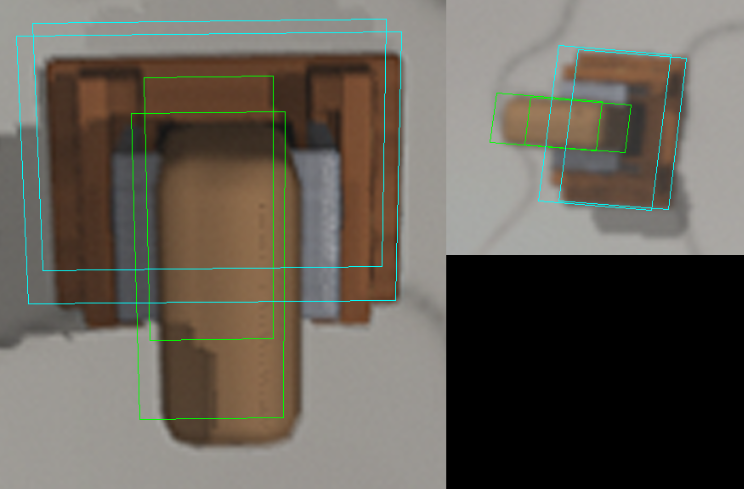

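```bash
cat > ov.py <<'E'
from h import *
def ov(x,y,yaw,imw,imt,s,out,dz=0):
    c,si=np.cos(yaw),np.sin(yaw);Rz=np.array([[c,-si,0],[si,c,0],[0,0,1]])
    bx=lambda a,b,z0,z1:np.array([[i*a,j*b,z] for z in(z0,z1) for i,j in((-1,-1),(1,-1),(1,1),(-1,1))])@Rz.T+[x,y,dz]
    big=cv2.resize(imw,None,fx=5,fy=5,interpolation=cv2.INTER_CUBIC);bt=cv2.resize(imt,None,fx=5,fy=5,interpolation=cv2.INTER_CUBIC)
    for P,col in((bx(.014,.03,.077,.125),(0,255,0)),(bx(.026,.02,.067,.067),(0,0,255)),(bx(.048,.035,0,.032),(255,255,0))):
        for B,n in((big,'wrist'),(bt,'top')):
            q=((proj(n,P,s)+.5)*5).astype(int)
            for k in(0,4): cv2.polylines(B,[q[k:k+4]],True,col,1)
    cv2.imwrite(out,cv2.resize(np.hstack([big[140*5:255*5,235*5:340*5],cv2.copyMakeBorder(bt[225*5:285*5,105*5:175*5],0,275,0,0,cv2.BORDER_CONSTANT)]),None,fx=.85,fy=.85))
E
python3 - <<'E'
from ov import *
ov(.4595,.3655,np.radians(-3.7),cv2.imread('pics/w1.png'),cv2.imread('pics/top0.png'),bot.sense(),'pics/o2.png')
E
```

```text
(no output)
```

View pics/o2.png

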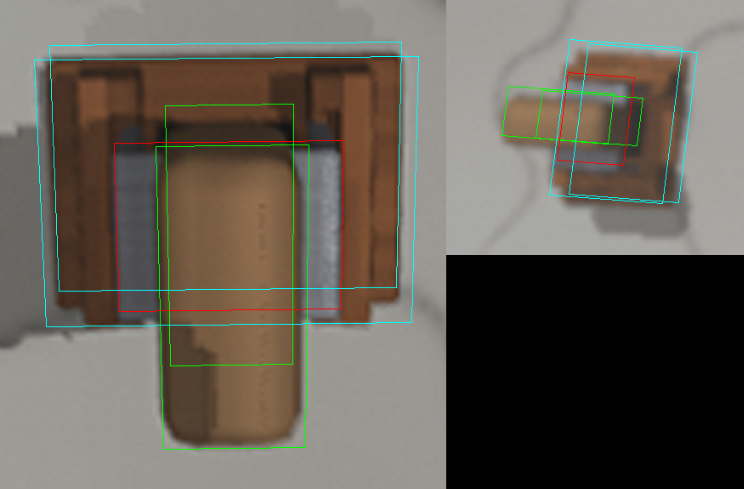

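jog_arm:
  plan:
    - [0.25,-0.45,-3,-0.5,0]
    - [0.25,-0.5,-3,0,0]
    - [0,0,-3,0,0]
    - [0,0,-1,0,0]
    - [0,0,0,0,0]
    - [0,0,0,0,0]

```text
time_s: 4.52
ee_pos: [0.4609, 0.3602, 0.3053]
tcp_rot: [-1.569, 0.064, -0.064]
force: [-0.2, -0.2, 0.4]
opening: 0.0851
```

```bash
python3 - <<'E'
from ov import *
s=bot.sense();im=bot.camera('wrist');cv2.imwrite('pics/w2.png',im)
print(s['time_s'],s['ee_pos'],s['tcp_rot'])
for x,y,yaw in((.459,.364,-4.3),):
  yaw=np.radians(yaw)
  c,si=np.cos(yaw),np.sin(yaw);Rz=np.array([[c,-si,0],[si,c,0],[0,0,1]])
  bx=lambda a,b,z0,z1:np.array([[i*a,j*b,z] for z in(z0,z1) for i,j in((-1,-1),(1,-1),(1,1),(-1,1))])@Rz.T+[x,y,0]
  for P,col in((bx(.014,.03,.077,.125),(0,255,0)),(bx(.026,.02,.067,.067),(0,0,255)),(bx(.048,.035,0,.032),(255,255,0))):
    q=(proj('wrist',P,s)+.5).astype(int)
    for k in(0,4): cv2.polylines(im,[q[k:k+4]],True,col,1)
cv2.imwrite('pics/o3.png',im)
E
```

```text
4.5167 [0.46090409 0.36023887 0.30532835] [-1.56925285  0.0635511  -0.06414705]
```

View pics/o3.png

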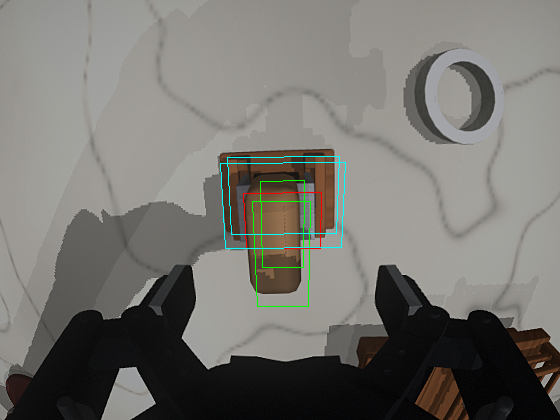

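```bash
python3 - <<'E'
from h import *
for i in range(3):
    s=bot.sense();im=bot.camera('wrist')
    print(s['time_s'],s['ee_pos'],s['qd'].round(4))
cv2.imwrite('pics/w3.png',im)
from scipy.optimize import least_squares
s=bot.sense()
# fit with grip & yoke features
big=cv2.resize(im[130:310,200:360],None,fx=4,fy=4,interpolation=cv2.INTER_CUBIC)[:, :]
cv2.imwrite('pics/w3c.png',cv2.resize(big,(533,600)))
E
```

```text
4.5667 [0.46095083 0.36078134 0.3063157 ] [-0.0034 -0.0186 -0.0073 -0.0144  0.0004 -0.0042 -0.0014]
4.6167 [0.46084873 0.36108396 0.30676121] [-0.0031 -0.0063 -0.0021  0.0025  0.0019 -0.004  -0.0013]
4.6667 [0.46075139 0.36112348 0.30683112] [-0.0033 -0.0004  0.0027  0.0064  0.0014 -0.0026 -0.0009]
```

View pics/w3c.png

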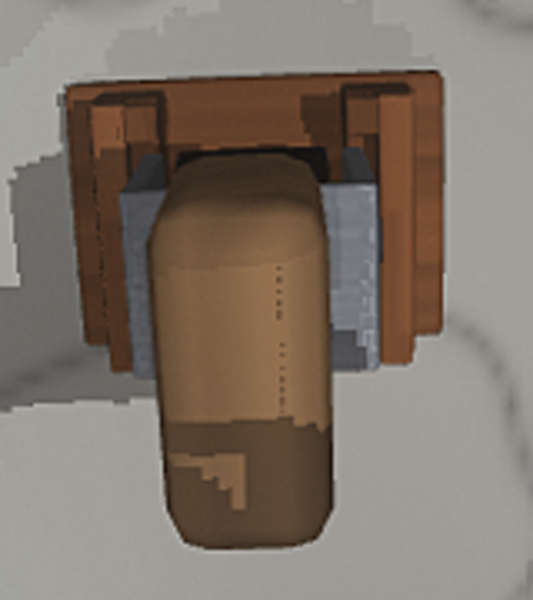

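```bash
cat > fit.py <<'E'
from h import *
from scipy.optimize import least_squares
s=bot.sense()
print(s['ee_pos'])
def px(a): return np.array(a)/3.3333+[200,130]
obs=px([[121,188],[377,182],[132,375],[380,371],[160,400],[331,400]])
mod=np.array([[-.026,.02,.067],[.026,.02,.067],[-.026,-.02,.067],[.026,-.02,.067]])
def f(p,full=False):
    x,y,t=p;c,si=np.cos(t),np.sin(t);Rz=np.array([[c,-si,0],[si,c,0],[0,0,1]])
    q=proj('wrist',mod@Rz.T+[x,y,0],s)
    g=proj('wrist',np.array([[-.014,-.01,.117],[.014,-.01,.117],[-.006,-.03,.115],[.006,-.03,.115]])@Rz.T+[x,y,0],s)
    e=px([[160,400],[331,400]])
    lo=px([[250,547]])
    return np.r_[(q-obs[:4]).ravel(),(g[:2]-e)[:,0],.7*(g[2:]-lo)[:,1]]
r=least_squares(f,[.459,.364,-.07]);print(r.x[:2],np.degrees(r.x[2]),f(r.x).round(1))
Rm=R.from_rotvec(s['tcp_rot']).as_matrix();print(Rm.round(4))
E
python3 fit.py
```

```text
[0.4606478  0.36107562 0.30668745]
[0.45485458 0.36916041] -3.378311293317178 [-0.7  1.3  0.7  1.2 -0.2  0.7 -0.5  0.5  0.3  0.2 -2.5 -2.7]
[[ 0.9968  0.0029  0.08  ]
 [-0.08    0.0027  0.9968]
 [ 0.0027 -1.      0.0029]]
```

jog_arm:
  plan:
    - [-0.55,0.75,0,1.2,0]
    - [0,0,-1.5,0,0]
    - [0,0,-1.8,0,0]
    - [0,0,-1.2,0,0]
    - [0,0,-0.6,0,0]
    - [0,0,0,0,0]
    - [0,0,0,0,0]
    - [0,0,0,0,0]

```text
time_s: 5.38
ee_pos: [0.455, 0.3684, 0.2545]
tcp_rot: [-1.569, 0.045, -0.047]
force: [-0.3, 0.4, -0.1]
opening: 0.0855
```

```bash
python3 - <<'E'
from h import *
s=bot.sense();im=bot.camera('wrist');cv2.imwrite('pics/w4.png',im)
print(s['time_s'],s['ee_pos'],s['tcp_rot'],s['force'],s['opening'])
E
```

```text
5.3833 [0.4549688  0.3684393  0.25451898] [-1.56897694  0.04543399 -0.04707978] [-0.34178739  0.43782748 -0.12548705] 0.0854971820352519
```

View pics/w4.png

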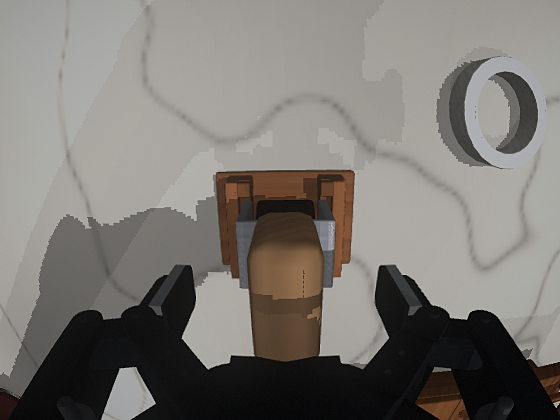

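jog_arm:
  plan:
    - [0,0,0,0,0.5]
    - [0,0,0,0,1]
    - [0,0,0,0,1]
    - [0,0,0,0,1]
    - [0,0,0,0,1]
    - [0,0,0,0,1]
    - [0,0,0,0,1]
    - [0,0,0,0,1]
  squeeze: 90

```text
time_s: 6.1
ee_pos: [0.4549, 0.368, 0.254]
tcp_rot: [-1.57, 0.046, -0.047]
force: [0.2, 0.5, 2.7]
opening: 0.0272
```

```bash
python3 - <<'E'
from h import *
s=bot.sense();im=bot.camera('wrist');cv2.imwrite('pics/w5.png',im)
print(s['time_s'],s['ee_pos'],s['tcp_rot'],s['force'],s['opening'])
E
```

```text
6.1 [0.45491399 0.36800542 0.25401556] [-1.57008712  0.0461994  -0.04681814] [0.16175078 0.46423215 2.71949405] 0.027240745253951423
```

View pics/w5.png

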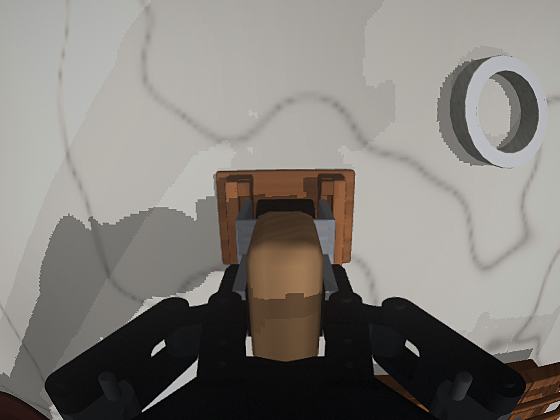

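jog_arm:
  plan:
    - [0,0,1,0,1]
    - [0,0,2,0,1]
    - [0,0,3,0,1]
    - [0,0,3,0,1]
    - [0,0,3,0,1]
    - [0,0,3,0,1]
    - [0,0,0,0,1]
    - [0,0,0,0,1]

```text
time_s: 6.82
ee_pos: [0.4545, 0.3681, 0.4051]
tcp_rot: [-1.568, 0.045, -0.048]
force: [-1.3, -0.1, -3.9]
opening: 0.0271
```

```bash
python3 - <<'E'
from h import *
s=bot.sense();im=bot.camera('wrist');cv2.imwrite('pics/w6.png',im);cv2.imwrite('pics/s6.png',bot.camera('side'))
print(s['time_s'],s['ee_pos'],s['tcp_rot'],s['force'],s['opening'],s['wrist_torque'])
E
```

```text
6.8167 [0.45450509 0.36810427 0.40506339] [-1.56843203  0.04474626 -0.04770818] [-1.29890588 -0.11243321 -3.91118871] 0.027069188065287117 [-0.0331208   0.04739735  0.01958826]
```

View pics/w6.png

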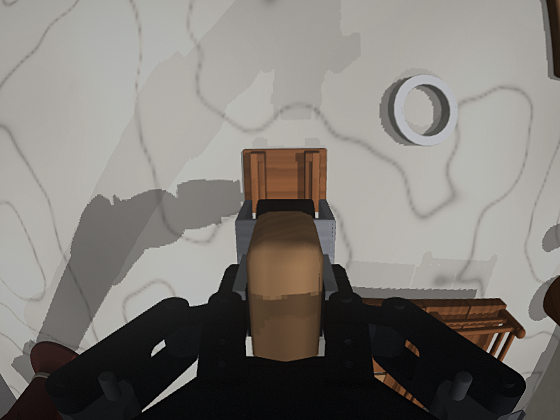

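View pics/s6.png

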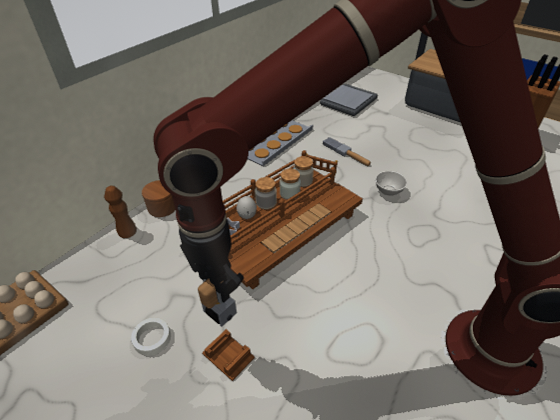

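jog_arm:
  plan:
    - [0.52,-3.56,0,-0.44,1]
    - [0.52,-3.56,0,-0.44,1]
    - [0.52,-3.56,0,-0.44,1]
    - [0.52,-3.56,0,-0.44,1]
    - [0.52,-3.56,0,-0.44,1]
    - [0.52,-3.56,0,-0.44,1]
    - [0.52,-3.56,0,-0.44,1]
    - [0.52,-3.56,0,-0.44,1]
    - [0.52,-3.56,0,-0.44,1]
    - [0.52,-3.56,0,-0.44,1]
    - [0.52,-3.56,0,-0.44,1]
    - [0.52,-3.56,0,-0.44,1]
    - [0.52,-3.56,0,-0.44,1]
    - [0,0,-2,0,1]
    - [0,0,-2,0,1]
    - [0,0,-1,0,1]
    - [0,0,-1,0,1]
    - [0,0,0,0,1]
    - [0,0,0,0,1]

```text
time_s: 8.5
ee_pos: [0.5224, -0.0941, 0.3431]
tcp_rot: [-1.567, 0.125, -0.122]
force: [-0.4, -0.1, -2.5]
opening: 0.0268
```

```bash
python3 - <<'E'
from h import *
bot.camera('top')
s=bot.sense();im=bot.camera('wrist');cv2.imwrite('pics/w7.png',im);cv2.imwrite('pics/s7.png',bot.camera('side'))
Rm=R.from_rotvec(s['tcp_rot']).as_matrix()
print(s['time_s'],s['ee_pos'],np.degrees(np.arctan2(Rm[1,0],Rm[0,0])),Rm[:,1],s['force'],s['opening'],s['wrist_torque'])
for r in bot.cut_out('wrist','slat0'):
    m=r['region']; c=np.argwhere(m).mean(0)[::-1];print(r['score'],c,onz('wrist',c,.063,s).round(4),cv2.minAreaRect(np.argwhere(m)[:,::-1].astype(np.float32)))
E
```

```text
8.55 [ 0.52269028 -0.09417772  0.34395385] -9.032105442401699 [ 4.41638789e-04  2.35178344e-04 -9.99999875e-01] [ 0.66590326  0.58524001 -1.81663009] 0.027053755021420225 [0.01192761 0.00448887 0.01978375]
0.88 [283.25266904 140.30219454] [ 0.5295 -0.0404  0.063 ] ((283.5, 140.0), (54.0, 63.0), 90.0)
0.74 [283.4618951   83.67284845] [0.5365 0.0028 0.063 ] ((283.0, 84.0), (54.0, 64.0), 90.0)
0.73 [283.28199189 184.58367111] [ 0.5239 -0.075   0.063 ] ((283.5, 188.5), (37.0, 61.0), 90.0)
0.69 [283.33303195  28.64737794] [0.5433 0.0462 0.063 ] ((283.0, 29.0), (52.0, 64.0), 90.0)
0.66 [283.58914729   0.65116279] [0.5473 0.0697 0.063 ] ((283.0, 1.0), (2.0, 62.0), 90.0)
0.54 [442.15030281 284.23215269] [ 0.6607 -0.1943  0.063 ] ((442.2347106933594, 281.567626953125), (99.91507720947266, 68.44698333740234), 34.508522033691406)
```

View pics/w7.png

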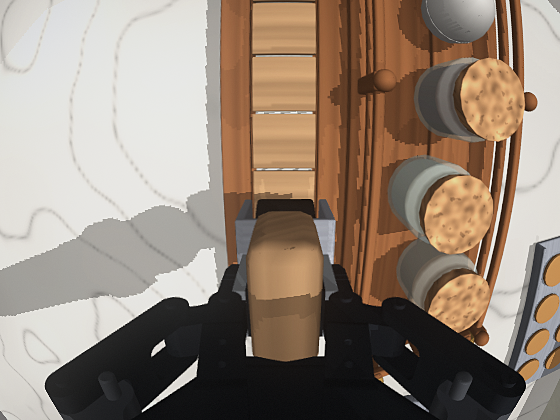

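View pics/s7.png

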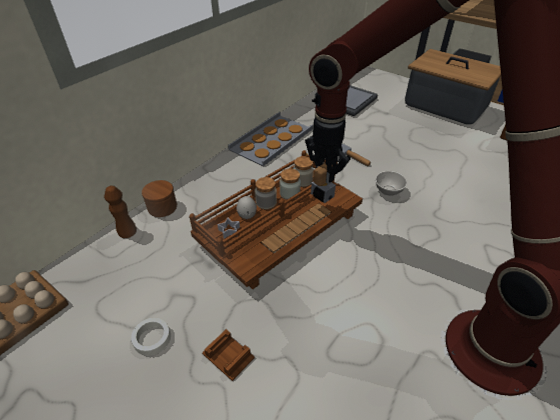

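jog_arm:
  plan:
    - [0,0,-1,0,1]
    - [0,0,-1,0,1]
    - [0,0,-0.4,0,1]
    - [0,0,-0.1,0,1]
    - [0,0,0,0,1]
    - [0,0,0,0,1]
    - [0,0,0,0,1]

```text
time_s: 9.28
ee_pos: [0.5226, -0.0948, 0.3189]
tcp_rot: [-1.567, 0.124, -0.125]
force: [-1.1, 0.6, -2.5]
opening: 0.027
```

jog_arm:
  plan:
    - [0,0,-0.1,0,1]
    - [0,0,-0.1,0,1]
    - [0,0,0,0,1]

```text
time_s: 9.53
ee_pos: [0.5223, -0.0948, 0.3167]
tcp_rot: [-1.567, 0.125, -0.125]
force: [0.2, -0.2, -2.8]
opening: 0.0272
```

jog_arm:
  plan:
    - [0,0,-0.1,0,1]
    - [0,0,-0.1,0,1]
    - [0,0,0,0,1]

```text
time_s: 9.78
ee_pos: [0.5223, -0.0948, 0.3145]
tcp_rot: [-1.567, 0.125, -0.124]
force: [0.2, -0.6, -3.8]
opening: 0.0273
```

jog_arm:
  plan:
    - [0,0,-0.1,0,1]
    - [0,0,-0.05,0,1]
    - [0,0,-0.05,0,1]

```text
time_s: 10.03
ee_pos: [0.5224, -0.0948, 0.3126]
tcp_rot: [-1.567, 0.125, -0.125]
force: [0.4, -0.0, -3.3]
opening: 0.027
```

jog_arm:
  plan:
    - [0,0,-0.05,0,1]
    - [0,0,-0.05,0,1]
    - [0,0,-0.05,0,1]

```text
time_s: 10.28
ee_pos: [0.5224, -0.0948, 0.3111]
tcp_rot: [-1.567, 0.125, -0.125]
force: [0.4, 0.1, -4.1]
opening: 0.0271
```

jog_arm:
  plan:
    - [0,0,-0.05,0,1]
    - [0,0,-0.05,0,1]
    - [0,0,-0.05,0,1]

```text
time_s: 10.53
ee_pos: [0.5224, -0.0948, 0.3096]
tcp_rot: [-1.567, 0.125, -0.125]
force: [0.1, 0.2, -3.0]
opening: 0.027
```

jog_arm:
  plan:
    - [0,0,-0.05,0,1]
    - [0,0,-0.05,0,1]
    - [0,0,-0.05,0,1]

```text
time_s: 10.78
ee_pos: [0.5224, -0.0948, 0.3081]
tcp_rot: [-1.567, 0.125, -0.125]
force: [0.6, 0.4, -2.8]
opening: 0.0273
```

jog_arm:
  plan:
    - [0,0,-0.05,0,1]
    - [0,0,-0.05,0,1]
    - [0,0,-0.05,0,1]

```text
time_s: 11.03
ee_pos: [0.5224, -0.0948, 0.3069]
tcp_rot: [-1.567, 0.125, -0.125]
force: [-0.7, 0.6, 1.8]
opening: 0.027
```

jog_arm:
  plan:
    - [0,0,-0.05,0,1]
    - [0,0,-0.05,0,1]

```text
time_s: 11.2
ee_pos: [0.5224, -0.0947, 0.3063]
tcp_rot: [-1.567, 0.125, -0.125]
force: [-0.6, 0.0, 2.8]
opening: 0.0273
```

jog_arm:
  plan:
    - [0,0,-0.05,0,1]
    - [0,0,-0.05,0,1]

```text
time_s: 11.37
ee_pos: [0.5224, -0.0948, 0.3052]
tcp_rot: [-1.567, 0.125, -0.125]
force: [-2.4, 0.3, 4.1]
opening: 0.0271
```

jog_arm:
  plan:
    - [0,0,-0.05,0,1]
    - [0,0,-0.05,0,1]

```text
time_s: 11.53
ee_pos: [0.5224, -0.0948, 0.3039]
tcp_rot: [-1.567, 0.125, -0.125]
force: [-2.1, 0.9, 3.9]
opening: 0.027
```

jog_arm:
  plan:
    - [0,0,-0.05,0,1]
    - [0,0,-0.05,0,1]

```text
time_s: 11.7
ee_pos: [0.5225, -0.0947, 0.3034]
tcp_rot: [-1.567, 0.125, -0.125]
force: [-3.4, -0.2, 11.2]
opening: 0.0268
```

jog_arm:
  plan:
    - [0,0,0,0,1]

```text
time_s: 11.78
ee_pos: [0.5225, -0.0947, 0.3035]
tcp_rot: [-1.567, 0.124, -0.125]
force: [-2.6, -0.3, 8.2]
opening: 0.0271
```

jog_arm:
  plan:
    - [0,0,0,0,1]

```text
time_s: 11.87
ee_pos: [0.5225, -0.0947, 0.3035]
tcp_rot: [-1.567, 0.124, -0.125]
force: [-3.2, 1.2, 9.0]
opening: 0.027
```

jog_arm:
  plan:
    - [0.016,0.099,-0.02,0,1]
    - [0.016,0.099,0,0,1]
    - [0.016,0.099,0,0,1]
    - [0.016,0.099,0,0,1]

```text
time_s: 12.2
ee_pos: [0.5231, -0.0907, 0.3035]
tcp_rot: [-1.568, 0.124, -0.125]
force: [-3.2, 0.1, 9.1]
opening: 0.027
```

```bash
python3 - <<'E'
from h import *
print(bot.sense()['time_s'],bot.sense()['force'],bot.sense()['ee_pos'])
E
```

```text
12.2 [-3.15137206  0.10616838  9.14311926] [ 0.52309833 -0.09070467  0.30346216]
```

jog_arm:
  plan:
    - [0.016,0.099,-0.02,0,1]
    - [0.016,0.099,-0.01,0,1]
    - [0.016,0.099,0,0,1]
    - [0.016,0.099,0,0,1]

```text
time_s: 12.53
ee_pos: [0.5237, -0.0867, 0.3034]
tcp_rot: [-1.568, 0.124, -0.125]
force: [-3.6, 0.8, 10.9]
opening: 0.027
```

jog_arm:
  plan:
    - [0.016,0.099,-0.01,0,1]
    - [0.016,0.099,-0.01,0,1]
    - [0.016,0.099,0,0,1]
    - [0.016,0.099,0,0,1]

```text
time_s: 12.87
ee_pos: [0.5244, -0.0827, 0.3034]
tcp_rot: [-1.568, 0.124, -0.125]
force: [-4.0, 0.5, 12.7]
opening: 0.0272
```

jog_arm:
  plan:
    - [0.016,0.099,0,0,1]
    - [0.016,0.099,0,0,1]
    - [0.016,0.099,0,0,1]
    - [0.016,0.099,0,0,1]
    - [0.016,0.099,0,0,1]

```text
time_s: 13.28
ee_pos: [0.5251, -0.0777, 0.3034]
tcp_rot: [-1.568, 0.124, -0.125]
force: [-3.1, 0.3, 12.2]
opening: 0.0271
```

jog_arm:
  plan:
    - [0.016,0.099,0,0,1]
    - [0.016,0.099,0,0,1]
    - [0.016,0.099,0,0,1]

```text
time_s: 13.53
ee_pos: [0.5256, -0.0747, 0.3034]
tcp_rot: [-1.568, 0.124, -0.125]
force: [-3.7, -0.7, 12.0]
opening: 0.0272
```

jog_arm:
  plan:
    - [0.016,0.099,0,0,1]
    - [0.016,0.099,0,0,1]
    - [0.016,0.099,0,0,1]

```text
time_s: 13.78
ee_pos: [0.5259, -0.0733, 0.3034]
tcp_rot: [-1.571, 0.126, -0.125]
force: [-5.0, -3.5, 13.4]
opening: 0.0267
```

jog_arm:
  plan:
    - [0.016,0.099,0,0,1]
    - [0.016,0.099,0,0,1]
    - [0.016,0.099,0,0,1]

```text
time_s: 14.03
ee_pos: [0.5263, -0.0709, 0.3034]
tcp_rot: [-1.571, 0.126, -0.126]
force: [-4.2, -3.8, 12.8]
opening: 0.0273
```

jog_arm:
  plan:
    - [0.016,0.099,0,0,1]
    - [0.016,0.099,0,0,1]
    - [0.016,0.099,0,0,1]

```text
time_s: 14.28
ee_pos: [0.5269, -0.0672, 0.3034]
tcp_rot: [-1.57, 0.126, -0.126]
force: [-3.7, -2.4, 12.7]
opening: 0.0268
```

jog_arm:
  plan:
    - [0.016,0.099,0,0,1]
    - [0.016,0.099,0,0,1]
    - [0.016,0.099,0,0,1]

```text
time_s: 14.53
ee_pos: [0.5275, -0.0631, 0.3033]
tcp_rot: [-1.568, 0.125, -0.125]
force: [-3.6, 0.5, 12.7]
opening: 0.0269
```

jog_arm:
  plan:
    - [0.016,0.099,0,0,1]
    - [0.016,0.099,0,0,1]
    - [0.016,0.099,0,0,1]

```text
time_s: 14.78
ee_pos: [0.528, -0.0599, 0.3034]
tcp_rot: [-1.568, 0.124, -0.125]
force: [-4.0, -0.4, 12.2]
opening: 0.0274
```

jog_arm:
  plan:
    - [0.016,0.099,0,0,1]
    - [0.016,0.099,0,0,1]
    - [0.016,0.099,0,0,1]
    - [0.016,0.099,0,0,1]
    - [0.016,0.099,0,0,1]

```text
time_s: 15.2
ee_pos: [0.5288, -0.0549, 0.3034]
tcp_rot: [-1.568, 0.124, -0.125]
force: [-3.5, -0.1, 13.2]
opening: 0.027
```

jog_arm:
  plan:
    - [0.016,0.099,0,0,1]
    - [0.016,0.099,0,0,1]
    - [0.016,0.099,0,0,1]
    - [0.016,0.099,0,0,1]
    - [0.016,0.099,0,0,1]

```text
time_s: 15.62
ee_pos: [0.5296, -0.0499, 0.3034]
tcp_rot: [-1.567, 0.124, -0.125]
force: [-3.6, 0.3, 13.0]
opening: 0.0272
```

jog_arm:
  plan:
    - [0.016,0.099,0,0,1]
    - [0.016,0.099,0,0,1]
    - [0.016,0.099,0,0,1]
    - [0.016,0.099,0,0,1]
    - [0.016,0.099,0,0,1]

```text
time_s: 16.03
ee_pos: [0.5304, -0.0449, 0.3034]
tcp_rot: [-1.567, 0.124, -0.125]
force: [-4.5, 0.5, 12.1]
opening: 0.0271
```

jog_arm:
  plan:
    - [0.016,0.099,0,0,1]
    - [0.016,0.099,0,0,1]
    - [0.016,0.099,0,0,1]
    - [0.016,0.099,0,0,1]
    - [0.016,0.099,0,0,1]

```text
time_s: 16.45
ee_pos: [0.5311, -0.0399, 0.3034]
tcp_rot: [-1.567, 0.125, -0.125]
force: [-3.4, 0.4, 11.8]
opening: 0.0271
```

jog_arm:
  plan:
    - [0.016,0.099,0,0,1]
    - [0.016,0.099,0,0,1]
    - [0.016,0.099,0,0,1]
    - [0.016,0.099,0,0,1]
    - [0.016,0.099,0,0,1]

```text
time_s: 16.87
ee_pos: [0.5319, -0.0349, 0.3034]
tcp_rot: [-1.567, 0.125, -0.125]
force: [-4.0, 0.7, 12.3]
opening: 0.0271
```

jog_arm:
  plan:
    - [0.016,0.099,0,0,1]
    - [0.016,0.099,0,0,1]
    - [0.016,0.099,0,0,1]
    - [0.016,0.099,0,0,1]
    - [0.016,0.099,0,0,1]

```text
time_s: 17.28
ee_pos: [0.5327, -0.0304, 0.3034]
tcp_rot: [-1.568, 0.125, -0.125]
force: [-4.1, -1.3, 13.5]
opening: 0.0268
```

jog_arm:
  plan:
    - [0.016,0.099,0,0,1]
    - [0.016,0.099,0,0,1]
    - [0.016,0.099,0,0,1]
    - [0.016,0.099,0,0,1]
    - [0.016,0.099,0,0,1]

```text
time_s: 17.7
ee_pos: [0.5333, -0.0269, 0.3034]
tcp_rot: [-1.571, 0.126, -0.126]
force: [-4.5, -3.3, 14.0]
opening: 0.027
```

jog_arm:
  plan:
    - [0.016,0.099,0,0,1]
    - [0.016,0.099,0,0,1]
    - [0.016,0.099,0,0,1]
    - [0.016,0.099,0,0,1]
    - [0.016,0.099,0,0,1]

```text
time_s: 18.12
ee_pos: [0.5343, -0.0204, 0.3034]
tcp_rot: [-1.568, 0.125, -0.125]
force: [-3.5, 1.0, 11.7]
opening: 0.0268
```

jog_arm:
  plan:
    - [0.016,0.099,0,0,1]
    - [0.016,0.099,0,0,1]
    - [0.016,0.099,0,0,1]
    - [0.016,0.099,0,0,1]
    - [0.016,0.099,0,0,1]

```text
time_s: 18.53
ee_pos: [0.5351, -0.0151, 0.3034]
tcp_rot: [-1.567, 0.124, -0.125]
force: [-4.5, -0.2, 12.7]
opening: 0.027
```

jog_arm:
  plan:
    - [0.016,0.099,0,0,1]
    - [0.016,0.099,0,0,1]
    - [0.016,0.099,0,0,1]
    - [0.016,0.099,0,0,1]
    - [0.016,0.099,0,0,1]

```text
time_s: 18.95
ee_pos: [0.5359, -0.0101, 0.3034]
tcp_rot: [-1.567, 0.124, -0.125]
force: [-4.8, 0.7, 12.9]
opening: 0.0271
```

jog_arm:
  plan:
    - [0.016,0.099,0,0,1]
    - [0.016,0.099,0,0,1]
    - [0.016,0.099,0,0,1]
    - [0.016,0.099,0,0,1]
    - [0.016,0.099,0,0,1]

```text
time_s: 19.37
ee_pos: [0.5367, -0.0051, 0.3034]
tcp_rot: [-1.567, 0.125, -0.125]
force: [-4.4, 1.8, 12.1]
opening: 0.0271
```

jog_arm:
  plan:
    - [0.016,0.099,0,0,1]
    - [0.016,0.099,0,0,1]
    - [0.016,0.099,0,0,1]
    - [0.016,0.099,0,0,1]
    - [0.016,0.099,0,0,1]

```text
time_s: 19.78
ee_pos: [0.5374, -0.0001, 0.3035]
tcp_rot: [-1.567, 0.124, -0.125]
force: [-3.8, -0.5, 12.3]
opening: 0.0276
```

jog_arm:
  plan:
    - [0.016,0.099,0,0,1]
    - [0.016,0.099,0,0,1]
    - [0.016,0.099,0,0,1]
    - [0.016,0.099,0,0,1]

```text
time_s: 20.12
ee_pos: [0.5381, 0.0039, 0.3035]
tcp_rot: [-1.567, 0.125, -0.125]
force: [-4.2, -0.8, 12.7]
opening: 0.0271
```

jog_arm:
  plan:
    - [0.016,0.099,0,0,1]
    - [0.016,0.099,0,0,1]
    - [0.016,0.099,0,0,1]
    - [0.016,0.099,0,0,1]

```text
time_s: 20.45
ee_pos: [0.5387, 0.0078, 0.3034]
tcp_rot: [-1.567, 0.125, -0.125]
force: [-3.3, 0.7, 12.2]
opening: 0.0269
```

jog_arm:
  plan:
    - [0.016,0.099,0,0,1]
    - [0.016,0.099,0,0,1]
    - [0.016,0.099,0,0,1]
    - [0.016,0.099,0,0,1]

```text
time_s: 20.78
ee_pos: [0.5393, 0.0118, 0.3034]
tcp_rot: [-1.567, 0.125, -0.125]
force: [-4.3, -0.4, 12.3]
opening: 0.0273
```

jog_arm:
  plan:
    - [0.016,0.099,0,0,1]
    - [0.016,0.099,0,0,1]
    - [0.016,0.099,0,0,1]
    - [0.016,0.099,0,0,1]

```text
time_s: 21.12
ee_pos: [0.5398, 0.0139, 0.3034]
tcp_rot: [-1.571, 0.126, -0.125]
force: [-4.1, -3.3, 14.5]
opening: 0.027
```

jog_arm:
  plan:
    - [0.016,0.099,0,0,1]
    - [0.016,0.099,0,0,1]
    - [0.016,0.099,0,0,1]
    - [0.016,0.099,0,0,1]

```text
time_s: 21.45
ee_pos: [0.5405, 0.0178, 0.3034]
tcp_rot: [-1.57, 0.127, -0.125]
force: [-4.5, -2.5, 13.1]
opening: 0.0269
```

jog_arm:
  plan:
    - [0.016,0.099,0,0,1]
    - [0.016,0.099,0,0,1]
    - [0.016,0.099,0,0,1]
    - [0.016,0.099,0,0,1]

```text
time_s: 21.78
ee_pos: [0.5413, 0.0234, 0.3034]
tcp_rot: [-1.567, 0.125, -0.125]
force: [-4.0, 0.2, 12.4]
opening: 0.027
```

jog_arm:
  plan:
    - [0.016,0.099,0,0,1]
    - [0.016,0.099,0,0,1]
    - [0.016,0.099,0,0,1]
    - [0.016,0.099,0,0,1]

```text
time_s: 22.12
ee_pos: [0.5419, 0.0277, 0.3034]
tcp_rot: [-1.567, 0.124, -0.125]
force: [-4.8, -0.2, 12.2]
opening: 0.0271
```

jog_arm:
  plan:
    - [0.016,0.099,0,0,1]
    - [0.016,0.099,0,0,1]
    - [0.016,0.099,0,0,1]
    - [0.016,0.099,0,0,1]
    - [0.016,0.099,0,0,1]

```text
time_s: 22.53
ee_pos: [0.5427, 0.0326, 0.3034]
tcp_rot: [-1.567, 0.124, -0.125]
force: [-3.7, -0.0, 12.7]
opening: 0.0273
```

jog_arm:
  plan:
    - [0.016,0.099,0,0,1]
    - [0.016,0.099,0,0,1]
    - [0.016,0.099,0,0,1]
    - [0.016,0.099,0,0,1]
    - [0.016,0.099,0,0,1]

```text
time_s: 22.95
ee_pos: [0.5435, 0.0376, 0.3035]
tcp_rot: [-1.567, 0.124, -0.125]
force: [-4.1, 0.5, 11.3]
opening: 0.0273
```

jog_arm:
  plan:
    - [0.016,0.099,0,0,1]
    - [0.016,0.099,0,0,1]
    - [0.016,0.099,0,0,1]
    - [0.016,0.099,0,0,1]
    - [0.016,0.099,0,0,1]

```text
time_s: 23.37
ee_pos: [0.5442, 0.0426, 0.3035]
tcp_rot: [-1.567, 0.124, -0.125]
force: [-3.9, 0.5, 13.0]
opening: 0.0272
```

jog_arm:
  plan:
    - [0.016,0.099,0,0,1]
    - [0.016,0.099,0,0,1]
    - [0.016,0.099,0,0,1]
    - [0.016,0.099,0,0,1]
    - [0.016,0.099,0,0,1]

```text
time_s: 23.78
ee_pos: [0.545, 0.0476, 0.3035]
tcp_rot: [-1.566, 0.124, -0.125]
force: [-4.6, -0.0, 12.2]
opening: 0.027
```

jog_arm:
  plan:
    - [0.016,0.099,0,0,1]
    - [0.016,0.099,0,0,1]
    - [0.016,0.099,0,0,1]
    - [0.016,0.099,0,0,1]
    - [0.016,0.099,0,0,1]

```text
time_s: 24.2
ee_pos: [0.5458, 0.0526, 0.3035]
tcp_rot: [-1.566, 0.125, -0.125]
force: [-3.8, 0.6, 12.0]
opening: 0.0269
```

jog_arm:
  plan:
    - [0.016,0.099,0,0,1]
    - [0.016,0.099,0,0,1]
    - [0.016,0.099,0,0,1]
    - [0.016,0.099,0,0,1]
    - [0.016,0.099,0,0,1]

```text
time_s: 24.62
ee_pos: [0.5465, 0.0567, 0.3035]
tcp_rot: [-1.568, 0.125, -0.124]
force: [-4.4, -1.7, 13.7]
opening: 0.0266
```

jog_arm:
  plan:
    - [0.016,0.099,0,0,1]
    - [0.016,0.099,0,0,1]
    - [0.016,0.099,0,0,1]
    - [0.016,0.099,0,0,1]
    - [0.016,0.099,0,0,1]

```text
time_s: 25.03
ee_pos: [0.5473, 0.0606, 0.3034]
tcp_rot: [-1.57, 0.127, -0.125]
force: [-5.0, -2.7, 13.9]
opening: 0.0269
```

jog_arm:
  plan:
    - [0.016,0.099,0,0,1]
    - [0.016,0.099,0,0,1]
    - [0.016,0.099,0,0,1]
    - [0.016,0.099,0,0,1]
    - [0.016,0.099,0,0,1]

```text
time_s: 25.45
ee_pos: [0.5482, 0.0672, 0.3034]
tcp_rot: [-1.567, 0.125, -0.125]
force: [-3.8, 0.4, 11.5]
opening: 0.0272
```

jog_arm:
  plan:
    - [0.016,0.099,0,0,1]
    - [0.016,0.099,0,0,1]
    - [0.016,0.099,0,0,1]
    - [0.016,0.099,0,0,1]
    - [0.016,0.099,0,0,1]

```text
time_s: 25.87
ee_pos: [0.549, 0.0724, 0.3034]
tcp_rot: [-1.566, 0.124, -0.125]
force: [-3.6, 0.2, 11.8]
opening: 0.0269
```

jog_arm:
  plan:
    - [0.016,0.099,0,0,1]
    - [0.016,0.099,0,0,1]
    - [0.016,0.099,0,0,1]
    - [0.016,0.099,0,0,1]
    - [0.016,0.099,0,0,1]

```text
time_s: 26.28
ee_pos: [0.5498, 0.0774, 0.3035]
tcp_rot: [-1.566, 0.124, -0.124]
force: [-4.0, 0.1, 11.6]
opening: 0.0272
```

jog_arm:
  plan:
    - [0.016,0.099,0,0,1]
    - [0.016,0.099,0,0,1]
    - [0.016,0.099,0,0,1]
    - [0.016,0.099,0,0,1]
    - [0.016,0.099,0,0,1]

```text
time_s: 26.7
ee_pos: [0.5506, 0.0824, 0.3035]
tcp_rot: [-1.566, 0.124, -0.124]
force: [-4.2, -1.0, 11.9]
opening: 0.0272
```

jog_arm:
  plan:
    - [0.016,0.099,0,0,1]
    - [0.016,0.099,0,0,1]
    - [0.016,0.099,0,0,1]
    - [0.016,0.099,0,0,1]
    - [0.016,0.099,0,0,1]

```text
time_s: 27.12
ee_pos: [0.5514, 0.0874, 0.3035]
tcp_rot: [-1.566, 0.124, -0.124]
force: [-3.6, 1.2, 11.9]
opening: 0.0268
```

jog_arm:
  plan:
    - [0.016,0.099,0,0,1]
    - [0.016,0.099,0,0,1]
    - [0.016,0.099,0,0,1]
    - [0.016,0.099,0,0,1]
    - [0.016,0.099,0,0,1]

```text
time_s: 27.53
ee_pos: [0.5522, 0.0924, 0.3035]
tcp_rot: [-1.566, 0.124, -0.124]
force: [-3.7, -0.1, 12.3]
opening: 0.0268
```

jog_arm:
  plan:
    - [0.016,0.099,0,0,1]
    - [0.016,0.099,0,0,1]
    - [0.016,0.099,0,0,1]
    - [0.016,0.099,0,0,1]
    - [0.016,0.099,0,0,1]
    - [0.016,0.099,0,0,1]
    - [0.016,0.099,0,0,1]

```text
time_s: 28.12
ee_pos: [0.5532, 0.0993, 0.3035]
tcp_rot: [-1.566, 0.125, -0.124]
force: [-4.3, 0.4, 11.3]
opening: 0.0272
```

jog_arm:
  plan:
    - [0,0,1,0,1]
    - [0,0,2.5,0,1]
    - [0,0,3.5,0,1]
    - [0,0,3,0,1]
    - [-1.23,3.36,0,0.7,1]
    - [-1.23,3.36,0,0.7,1]
    - [-1.23,3.36,0,0.7,1]
    - [-1.23,3.36,0,0.7,1]
    - [-1.23,3.36,0,0.7,1]
    - [-1.23,3.36,0,0.7,1]
    - [-1.23,3.36,0,0.7,1]
    - [-1.23,3.36,0,0.8,1]
    - [0,0,0,0,1]
    - [0,0,0,0,1]
    - [0,0,0,0,1]
    - [0,0,0,0,1]

```text
time_s: 29.45
ee_pos: [0.4563, 0.3655, 0.4012]
tcp_rot: [-1.572, 0.049, -0.049]
force: [0.2, -0.1, -2.4]
opening: 0.027
```

```bash
python3 - <<'E'
from h import *
s=bot.sense();im=bot.camera('wrist');cv2.imwrite('pics/w8.png',im);sd=bot.camera('side');cv2.imwrite('pics/s8.png',sd)
Rm=R.from_rotvec(s['tcp_rot']).as_matrix()
print(s['time_s'],s['ee_pos'],np.degrees(np.arctan2(Rm[1,0],Rm[0,0])),Rm[:,1],s['force'],s['opening'])
a=im[100:420,200:370];b=cv2.imread('pics/w6.png')[100:420,200:370]
cv2.imwrite('pics/c8.png',cv2.resize(np.hstack([b,a]),None,fx=1.8,fy=1.8))
cv2.imwrite('pics/c9.png',cv2.resize(sd[140:290,180:370],None,fx=4,fy=4,interpolation=cv2.INTER_CUBIC))
E
```

```text
29.45 [0.45625344 0.36552289 0.40118964] -3.55441574917704 [-1.11223535e-04 -2.01846508e-03 -9.99997957e-01] [ 0.2392713  -0.05147175 -2.42785304] 0.027002810416658894
```

View pics/c8.png

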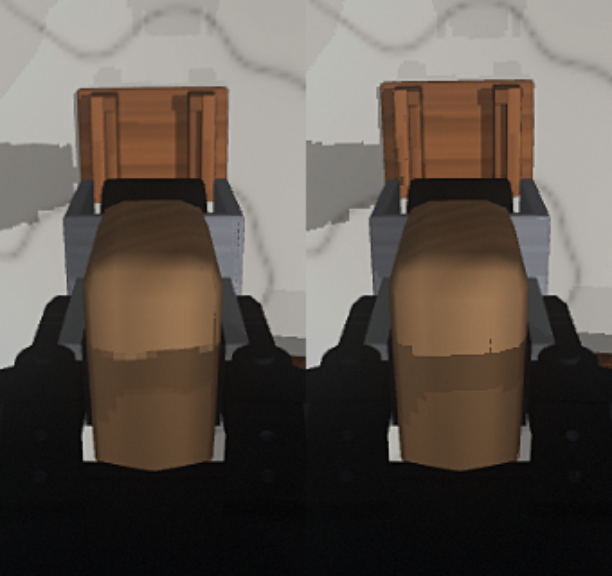

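View pics/c9.png

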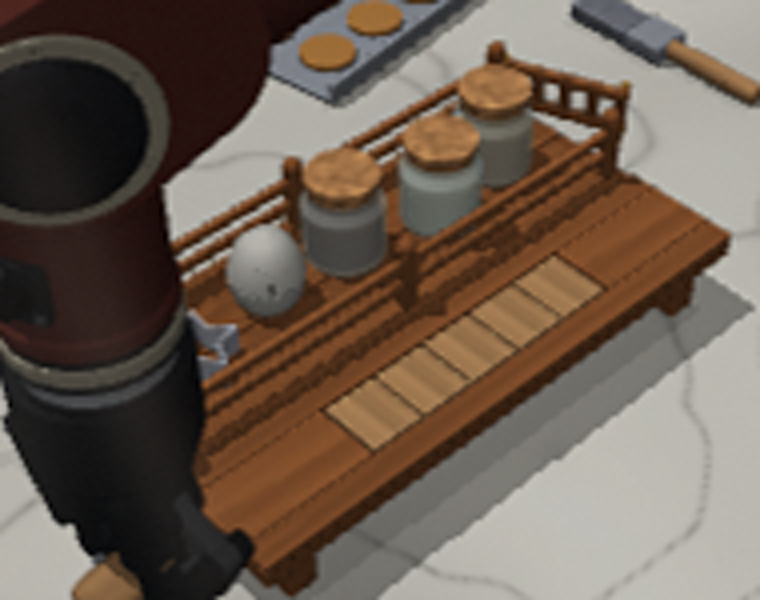

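jog_arm:
  plan:
    - [-0.1,0.25,-2,0.1,1]
    - [0,0,-3,0,1]
    - [0,0,-3,0,1]
    - [0,0,-2.5,0,1]
    - [0,0,-1,0,1]
    - [0,0,0,0,1]
    - [0,0,0,0,1]
    - [0,0,0,0,1]
    - [0,0,0,0,1]

```text
time_s: 30.3
ee_pos: [0.4548, 0.3701, 0.289]
tcp_rot: [-1.567, 0.043, -0.048]
force: [-1.5, 0.0, -2.1]
opening: 0.0268
```

```bash
python3 - <<'E'
from h import *
s=bot.sense();im=bot.camera('wrist');cv2.imwrite('pics/w9.png',im)
Rm=R.from_rotvec(s['tcp_rot']).as_matrix()
print(s['time_s'],s['ee_pos'],np.degrees(np.arctan2(Rm[1,0],Rm[0,0])),Rm[:,1],s['force'],s['opening'])
print(R.from_rotvec([-1.57008712 , 0.0461994 , -0.04681814]).as_matrix())
E
```

```text
30.3 [0.45479414 0.37009769 0.2890496 ] -3.3287367220101376 [ 0.00311431  0.00299596 -0.99999066] [-1.53089683  0.03405174 -2.10555976] 0.026770674221531912
[[ 9.98246927e-01  3.99872372e-04  5.91854029e-02]
 [-5.91854851e-02  1.96953018e-04  9.98246983e-01]
 [ 3.87514645e-04 -9.99999901e-01  2.20274386e-04]]
```

View pics/w9.png

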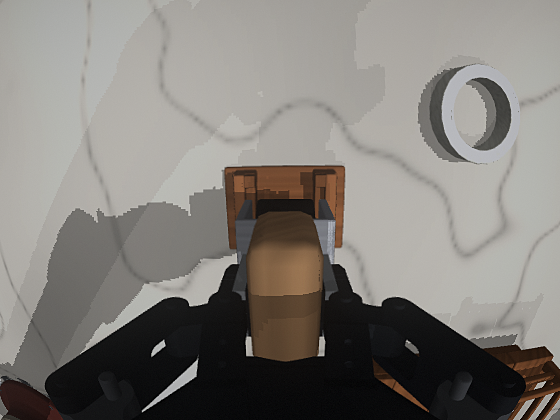

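jog_arm:
  plan:
    - [0,0,0,0,1]
    - [0,0,0,0,1]
    - [0,0,0,0,1]
    - [0,0,0,0,1]

```text
time_s: 30.68
ee_pos: [0.4542, 0.3695, 0.2872]
tcp_rot: [-1.57, 0.045, -0.045]
force: [-0.3, -0.2, -3.1]
opening: 0.0272
```

jog_arm:
  plan:
    - [0.07,-0.15,-0.5,0,1]
    - [0,0,-0.5,0,1]
    - [0,0,-0.5,0,1]
    - [0,0,-0.5,0,1]
    - [0,0,0,0,1]
    - [0,0,0,0,1]
    - [0,0,0,0,1]
    - [0,0,0,0,1]

```text
time_s: 31.35
ee_pos: [0.4549, 0.3682, 0.2672]
tcp_rot: [-1.57, 0.045, -0.045]
force: [-0.3, 0.5, -2.5]
opening: 0.0269
```

```bash
python3 - <<'E'
from h import *
s=bot.sense();im=bot.camera('wrist');cv2.imwrite('pics/w10.png',im)
Rm=R.from_rotvec(s['tcp_rot']).as_matrix()
print(s['time_s'],s['ee_pos'],np.degrees(np.arctan2(Rm[1,0],Rm[0,0])),Rm[:,1],s['force'],s['opening'])
b=cv2.imread('pics/w5.png')
cv2.imwrite('pics/c10.png',cv2.resize(np.hstack([b[150:300,200:370],im[150:300,200:370]]),None,fx=2.3,fy=2.3,interpolation=cv2.INTER_CUBIC))
E
```

```text
31.35 [0.4549348  0.36819093 0.26720113] -3.300420270605659 [ 3.01154949e-04  4.58940323e-04 -9.99999849e-01] [-0.29434483  0.51705526 -2.53583809] 0.026910025654301707
```

View pics/c10.png

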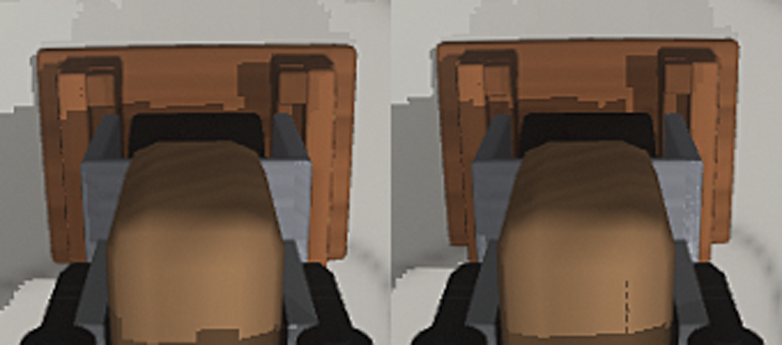

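Aligned with the parked pose; lower by feel.

jog_arm:
  plan:
    - [0,0,-0.3,0,1]
    - [0,0,-0.3,0,1]
    - [0,0,-0.3,0,1]
    - [0,0,-0.15,0,1]
    - [0,0,0,0,1]
    - [0,0,0,0,1]

```text
time_s: 31.9
ee_pos: [0.4549, 0.368, 0.2563]
tcp_rot: [-1.571, 0.046, -0.045]
force: [0.5, -0.2, -3.2]
opening: 0.027
```

jog_arm:
  plan:
    - [0,0,-0.1,0,1]
    - [0,0,-0.1,0,1]
    - [0,0,0,0,1]

```text
time_s: 32.15
ee_pos: [0.4549, 0.368, 0.2544]
tcp_rot: [-1.57, 0.045, -0.045]
force: [-0.9, 1.1, -3.3]
opening: 0.027
```

jog_arm:
  plan:
    - [0,0,-0.05,0,1]
    - [0,0,-0.05,0,1]
    - [0,0,0,0,1]

```text
time_s: 32.4
ee_pos: [0.4549, 0.3681, 0.254]
tcp_rot: [-1.57, 0.045, -0.045]
force: [-0.6, -1.1, 0.6]
opening: 0.0271
```

jog_arm:
  plan:
    - [0,0,0,0,0.5]
    - [0,0,0,0,0.3]
    - [0,0,0,0,0]
    - [0,0,0,0,0]
    - [0,0,0,0,0]
    - [0,0,0,0,0]
    - [0,0,0,0,0]

```text
time_s: 32.98
ee_pos: [0.4549, 0.3681, 0.2535]
tcp_rot: [-1.57, 0.045, -0.045]
force: [0.1, 0.5, -0.5]
opening: 0.0858
```

```bash
python3 - <<'E'
from h import *
s=bot.sense();im=bot.camera('wrist');cv2.imwrite('pics/w11.png',im)
print(s['time_s'],s['ee_pos'],s['force'],s['opening'])
E
```

```text
32.9833 [0.45490776 0.36805968 0.25350519] [ 0.14272477  0.48442256 -0.46620398] 0.0857816585808599
```

View pics/w11.png

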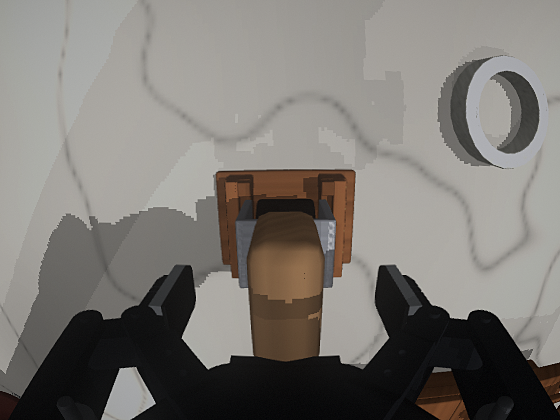

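Same picture as before the grasp (grip at 250–323, rest at 217–355). Raising clear.

jog_arm:
  plan:
    - [0,0,1,0,0]
    - [0,0,2,0,0]
    - [0,0,3,0,0]
    - [0,0,3,0,0]
    - [0,0,3,0,0]
    - [0,0,3,0,0]
    - [0,0,0,0,0]
    - [0,0,0,0,0]
    - [0,0,0,0,0]
    - [0,0,0,0,0]

```text
time_s: 33.87
ee_pos: [0.4546, 0.3675, 0.4023]
tcp_rot: [-1.572, 0.047, -0.044]
force: [0.0, 0.7, -0.4]
opening: 0.085
```

```bash
python3 - <<'E'
from h import *
s=bot.sense();im=bot.camera('wrist');sd=bot.camera('side');t=bot.camera('top')
print(s['time_s'],s['ee_pos'],s['force'],s['opening'])
cv2.imwrite('pics/f.png',cv2.resize(np.hstack([sd[280:400,170:290],im[130:250,225:345]]),None,fx=3,fy=3))
cv2.imwrite('pics/st.png',sd)
E
```

```text
33.8667 [0.45462172 0.36754921 0.40228151] [ 0.03170467  0.69226497 -0.3829917 ] 0.08499952813885053
```

View pics/f.png

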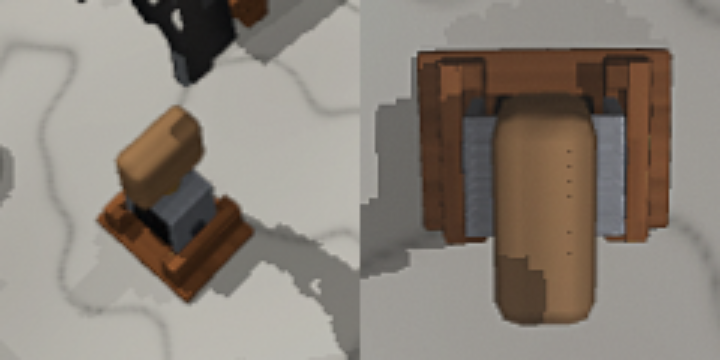

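View pics/st.png

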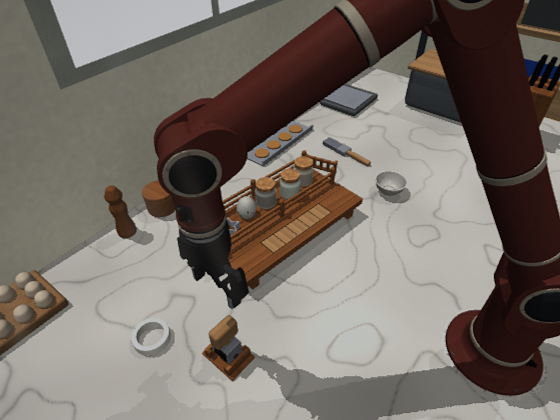

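The roller stands upright in its rest, seated between the lips. All five pieces look flush and nothing else has moved.

```bash
python3 -c "
from rig import bot
print(bot.close_job())"
```

```text
the job is handed in; nothing more can be done
None
```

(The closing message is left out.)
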